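Interleave two measured plates on the sloping packing rack

ROBOT

A 6-joint arm with a two-finger parallel gripper is mounted at the origin on the work surface. World frame = base frame: x ahead of the robot, y to its left, z up, the work surface at z = 0. Lengths are in m, angles in degrees, forces in N, time in s.
With the tool pointing down it reaches from about 0.35 to 0.875 m from the base axis. Payload 4.2 kg.
Tool frame: the origin (TCP) lies midway between the tips of the shut fingers; the grasp point (between the pads) lies 19 mm behind it; y points along the fingers, z is the direction in which the jaws open and shut, and the axes are right-handed (so a half turn about y gives the same grasp; the last joint's range is limited). The gripper opens to 87 mm and grips with 3 to 60 N. Pads are 19 mm wide; open, the fingers measure 117 mm over their backs; the gripper's body (75 mm by 190 mm) begins 51 mm behind the grasp point.
Start: joints at [81.051, 22.042, 0.453, 0, -68.411, -14.817], TCP at [0.252, 0.572, 0.223] pointing down, gripper open.
Joint ranges: [-179.83, 179.83], [-69.29, 118.12], [-61.27, 80.66], [-181.25, 117.63], [-171.15, -9.14], [-177.46, 177.46]. Speed limits (degrees/s): [159.86, 159.86, 180, 180, 180, 180].

INTERFACE

Orientations are given as [roll, pitch, yaw] about the fixed x, y, z axes, in that order (R = Rz(yaw) Ry(pitch) Rx(roll)).
In Python, from workcell import env gives the robot as it stands. The module is installed in compiled form; this text tells all that it offers. Calls block until the motion is done:
- env.goto(position, orientation): joint-space move of the TCP to a pose.
- env.move_straight(position, rotation=None, rate=0.15, force_limit=None): straight line of the TCP; rotation=None keeps the orientation; rate is the mean speed in m/s. With force_limit (N) it stops when the force on the tool has changed by that much, and returns True; else False.
- env.set_joints(angles): joint-space move.
- env.gripper_to(opening, grasp_force=None): opening from 0.0 (shut) to 1.0 (fully open); grasp_force is the grip in N (None keeps the last); returns when the fingers have stopped.
- env.dwell(seconds).
- env.inverse_kinematics(position, orientation): joint angles nearest the present ones, or None.
- env.read_state(): the state.
- env.grab_frame(name): name is "side" or "top" or "wrist"; returns a dict with "image" (384x512x3 uint8, blue, green, red), "fx", "fy", "cx", "cy" (pixels), "D" ([k1, k2, p1, p2, k3] as OpenCV has them; the pictures are not rectified), "position" and "orientation" of the camera in the world. Camera axes: x right, y up, looking along -z (the intrinsics and any distortion apply to the point x, -y, -z); pixel columns grow to the right and rows downward; lengths in m; the calibration is good to about 2 mm. A picture is of the moment at which its call begins. There is no depth.
A pose or a line that the arm cannot do raises env.Unreachable and nothing moves.
- env.close_job(): hands the job in, once; it reports no verdict.
Trained networks look in a picture, given as the dict that the camera call returned (one of the last four; its "shot" number tells which), for a name from the list of things; names that differ only in an ending like _2 or _b are one class to them, and where a whole thing is asked for, a point or a joint stands for the part that bears it (a point fixed in the world has none). Each returns a list of dicts, best first, with "score" (0 to 1); they miss things now and then, are a little off and sometimes report something else, mostly with a low value. They report only what shows in the picture. A call takes as long as a camera call. They do not tell look-alikes from the thing itself.
- env.search_frame(picture, thing): "xyz" ([x, y, z] in m, in world coordinates, good to about 4 mm: the middle of the surface that is visible of it).
- env.trace(picture, thing): "mask" (384x512 bool, what is visible of it).
The state is a dict: "clock": time; "joint_positions": joint angles; "qvel": joint speeds; "joint_torque": joint torques, N m; "position": TCP position; "tool_rot": TCP orientation; "force": force on the tool from outside, world axes, zero at the start; "wrist_torque": the same for the moment, N m; "opening": opening from 0.0 (shut) to 1.0 (fully open).
Only numpy, scipy, OpenCV 4.12 (cv2) and the standard library are available. Lean on these libraries where they do the work, as an engineer would, in place of code of your own. Each camera call takes 0.05 s, during which the arm holds its last target. There are 200 camera calls.

TASK

The foot stop of the sloping rack has been moved, so first slide the aluminium plate lying there down the slope until it meets the stop. Then lay the full-length white separator sheet squarely on it, push the sheet against the stop firmly but gently (a felt push of about 6 N) and let go, and stack the second aluminium plate on the sheet in the same way: set down gently, pushed against the stop, let go. The three must end flat on each other, centred across the rack with their lower ends flush at the stop; leave the short sheet and the measuring tools (ring gauge, calliper, wooden gauge case) where they are.

Things in the scene. Friction and masses are not known exactly. Their poses are not given: they have to be found in the camera images.
- rack: Fixed packing rack; dark steel foot 210 x 100 mm carrying the sloping bed. Origin: centre of the foot's underside, on the table. x points level from its low end (nearer the robot) to its high end, y left, z up. Place varies, yaw up to 0.3 rad. The bed's sides and high end are open; only its low end has a stop.
- bed: White bed, 92 mm wide, sloping up 24 degrees away from the robot; friction holds things on it. Origin: on its surface, mid-width, near the low end. x runs up the slope, y left, z square out of the bed. Foot stop: full-width aluminium wall, 52 mm high, clamped with its face (square to x) somewhere from x = 0 to 25 mm: its place is not measured and must be felt (or seen). Bed ends at x = 205 mm.
- plate_low: The machined aluminium plate already on the rack, 150 long (x) x 58 wide (y) x 18 mm thick (z), loose, 0.42 kg. Origin: centre of its underside. It lies flat along the bed, held by friction 5 to 32 mm up the slope from the stop. Once home, its origin is 75 mm from the stop's face.
- plate_up: The second machined aluminium plate, same shape, 150 (x) x 58 (y) x 18 mm (z), about 0.42 kg (0.3 to 0.55), lying flat on the table to the robot's right. Origin: centre of its underside. It may be used either way round.
- sheet: The full-length separator: stiff white plastic, 150 long (x) x 66 wide (y) x 6 mm thick (z), about 0.075 kg, on a steel rest to the robot's left. Origin: centre of its underside, 25 mm above the table at the start. The rest is 90 x 36 x 25 mm high: the sheet's long edges overhang it by 15 mm. Either way round will do.
- short_sheet: A shorter sheet of the same white plastic, 110 (x) x 66 (y) x 6 mm (z), on the same kind of rest; too short for these plates, not to be used. Origin: centre of its underside. Which of the two rests is nearer the robot varies.
- ring_gauge: Steel ring gauge, 72 mm across, 22 mm high; a bystander. Origin: its underside, centre.
- caliper: Calliper lying flat, 200 mm long; a bystander. Origin: its underside (lies along x).
- gauge_case: Wooden gauge case 100 x 170 x 35 mm; a bystander. Origin: its underside, centre.
Things that resemble listed ones, but are neither listed nor needed, are in the scene too. What is shaped like the sheet but green or red is not meant.

How it is judged:
By the outcome, as a careful person would: the job done as asked, in the order asked, and still so for the second after the job is handed in, with the robot touching nothing.
It also fails if it takes over 72 s, if anything falls off the work surface, if the arm or the gripper's body presses on something with over 40 N, if the wrist force passes 120 N, or if a joint passes its speed limit or range.

## Working session

There is one attempt and no reset: what is moved stays moved. The work goes in short steps, each a Python script; the robot and the scene stay as the last script left them, time stands still between calls to the robot, and variables do not carry over. Pictures are saved under pics/ and viewed, about 8 in all and at most 12, crops included, and the job is handed in when it is done.

```bash
mkdir -p pics; cat > h.py <<'E'
import numpy as np, cv2
from scipy.spatial.transform import Rotation as R
from workcell import env
def Rm(o): return R.from_euler('xyz',o,degrees=True)
def campose(f):
    o=np.array(f["orientation"],float)
    if o.shape==(3,3): r=R.from_matrix(o)
    elif o.size==4: r=R.from_quat(o)
    else: r=Rm(o)
    return r,np.array(f["position"],float)
def K(f): return np.array([[f["fx"],0,f["cx"]],[0,f["fy"],f["cy"]],[0,0,1.]])
def ray(f,uv):
    r,p=campose(f)
    u=cv2.undistortPoints(np.array(uv,float).reshape(-1,1,2),K(f),np.array(f["D"],float)).reshape(-1,2)
    d=np.c_[u[:,0],-u[:,1],-np.ones(len(u))]
    return p,r.apply(d)
def onplane(f,uv,p0,n=(0,0,1)):
    p,d=ray(f,uv); n=np.array(n,float)
    return p+d*(((np.array(p0)-p)@n)/(d@n))[:,None]
def proj(f,P):
    r,p=campose(f); c=r.inv().apply(np.atleast_2d(P)-p); c=c*[1,-1,-1]
    return cv2.projectPoints(c,np.zeros(3),np.zeros(3),K(f),np.array(f["D"],float))[0].reshape(-1,2)
E
python3 - <<'E'
from h import *
fs={n:env.grab_frame(n) for n in("top","side")}
for n,f in fs.items():
    cv2.imwrite(f"pics/{n}0.png",f["image"]); print(n,f["position"],f["orientation"],f["fx"],f["D"])
    for t in("rack","bed","plate_low","plate_up","sheet","short_sheet","ring_gauge","caliper","gauge_case"):
        print(t,[(np.round(d["xyz"],3).tolist(),round(d["score"],2)) for d in env.search_frame(f,t)])
s=env.read_state();print(s["clock"],s["position"],s["tool_rot"],s["force"],s["opening"])
a=np.hstack([fs["top"]["image"]]);
E
```

```text
top [0.32562512 0.04663516 1.32202069] [  6.84428871   1.27121378 -91.02991848] 351.39443856761363 [-0.06653495  0.          0.          0.          0.        ]
rack [([0.554, 0.045, 0.069], 0.55)]
bed [([0.556, 0.049, 0.075], 0.73)]
plate_low [([0.578, 0.039, 0.091], 0.72), ([0.552, 0.049, 0.076], 0.35)]
plate_up [([0.464, -0.288, 0.016], 0.81)]
sheet [([0.614, 0.263, 0.03], 0.73), ([0.21, 0.292, 0.006], 0.7), ([0.371, 0.48, 0.006], 0.62), ([0.405, 0.315, 0.028], 0.52)]
short_sheet [([0.405, 0.315, 0.03], 0.93)]
ring_gauge [([0.704, -0.172, 0.02], 0.61), ([0.615, 0.26, 0.032], 0.32)]
caliper [([0.711, -0.406, 0.007], 0.9)]
gauge_case [([0.734, 0.082, 0.037], 0.82), ([0.55, 0.042, 0.071], 0.43)]
side [-0.25465955 -0.82477136  0.97798792] [ 51.72336551   0.94677443 -41.58622479] 479.1486646276568 [-0.01946939  0.          0.          0.          0.        ]
rack [([0.548, 0.012, 0.029], 0.92)]
bed [([0.508, 0.017, 0.057], 0.84)]
plate_low [([0.572, 0.036, 0.088], 0.7)]
plate_up [([0.458, -0.293, 0.018], 0.74), ([0.511, 0.02, 0.061], 0.53)]
sheet [([0.207, 0.288, 0.005], 0.78), ([0.365, 0.476, 0.007], 0.68), ([0.61, 0.264, 0.031], 0.61)]
short_sheet [([0.402, 0.313, 0.028], 0.76)]
ring_gauge [([0.695, -0.173, 0.02], 0.84), ([0.404, 0.313, 0.03], 0.4)]
caliper [([0.708, -0.399, 0.005], 0.61)]
gauge_case []
1.0 [0.25185046 0.57198281 0.22255173] [-8.99997921e+01 -9.62618589e-04  1.56231562e+02] [ 0.16465322 -0.31014081  0.0476885 ] 0.9994918114343889
```

View pics/top0.png

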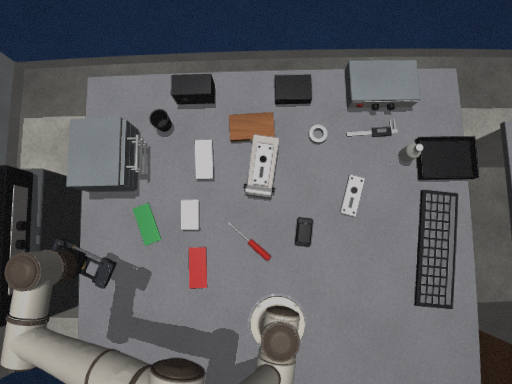

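View pics/side0.png

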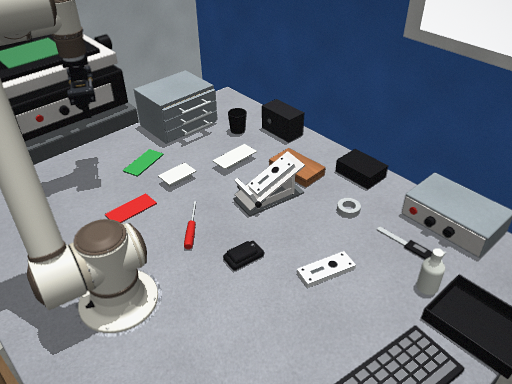

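Top view: the rack is at about (262,165), the sheet on its rest at (204,158), the short sheet at (190,214) and plate_up at (352,195). The side view agrees. Next I'll look at the rack from close by.

```bash
cat >> h.py <<'E'
def frame(yaw,slope=24.):
    return R.from_euler('z',yaw,degrees=True)*R.from_euler('y',-slope,degrees=True)
def tool(yaw,slope=24.,flip=False):
    M=frame(yaw,slope).as_matrix(); s=-1 if flip else 1
    return R.from_matrix(np.c_[s*M[:,0],-M[:,2],s*M[:,1]]).as_euler('xyz',degrees=True)
E
python3 - <<'E'
from h import *
yaw=-9; b=frame(yaw)
p=np.array([.56,.043,.08])+b.apply([0,0,.22])
for fl in(0,1): print(fl,env.inverse_kinematics(p,tool(yaw,24,fl)))
q=[env.inverse_kinematics(p,tool(yaw,24,fl)) for fl in(0,1)]
j=np.array(env.read_state()["joint_positions"])
fl=min((k for k in(0,1) if q[k] is not None),key=lambda k:np.abs(np.array(q[k])-j).max())
env.goto(p,tool(yaw,24,fl))
f=env.grab_frame("wrist"); g=env.grab_frame("side")
np.save("pics/w1.npy",f,allow_pickle=True); cv2.imwrite("pics/w1.png",cv2.resize(f["image"],None,fx=1.5,fy=1.5))
print(fl,f["fx"],f["position"],f["orientation"],f["D"],env.read_state()["clock"])
for t in("bed","plate_low"): print(t,[(np.round(d["xyz"],3).tolist(),round(d["score"],2)) for d in env.search_frame(f,t)])
E
```

```text
0 [  36.43563239   -7.1135159   -38.07183182   24.47590059  -44.38196218
 -150.86912382]
1 [ 36.43563239  -7.1135159  -38.07183182  24.47590059 -44.38196218
  29.13087618]
1 303.17728567841937 [0.4708254  0.0580281  0.45699196] [ 8.97319416e+00 -4.65457074e-02 -9.88981178e+01] [0.01690358 0.         0.         0.         0.        ] 3.1167
bed [([0.563, 0.045, 0.082], 0.64)]
plate_low [([0.701, -0.17, 0.018], 0.74), ([0.58, 0.047, 0.096], 0.58)]
```

View pics/w1.png

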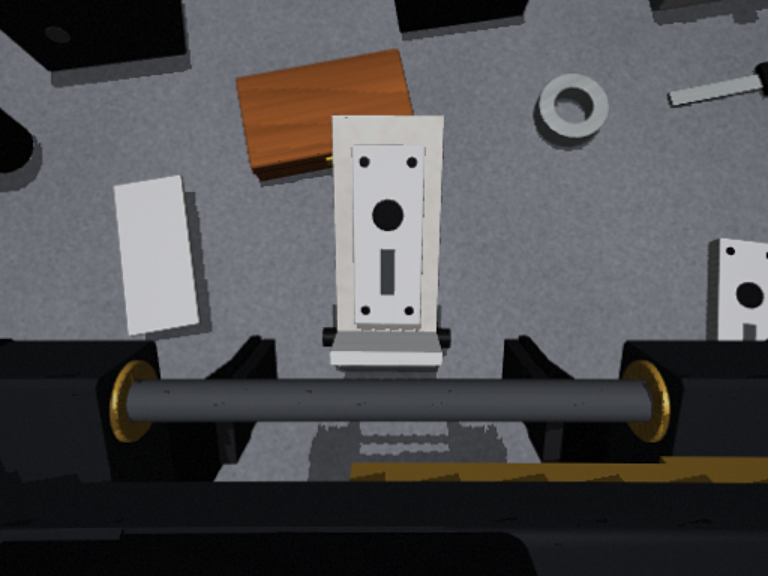

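The wrist view shows the rack squarely, so the yaw of about -9° is good. Plate_low spans roughly (354,145)–(423,325), and the stop is at rows 332–365. I'll enlarge this to read the corners.

```bash
python3 - <<'E'
import numpy as np,cv2
f=np.load("pics/w1.npy",allow_pickle=True).item(); im=f["image"]
a=[cv2.resize(im[y:y+90,212:305],None,fx=4.2,fy=6,interpolation=cv2.INTER_CUBIC) for y in(70,160)]
o=np.hstack(a)
o=cv2.convertScaleAbs(o,alpha=1.0)
cv2.imwrite("pics/c1.png",o);print(o.shape)
E
```

```text
(540, 782, 3)
```

View pics/c1.png

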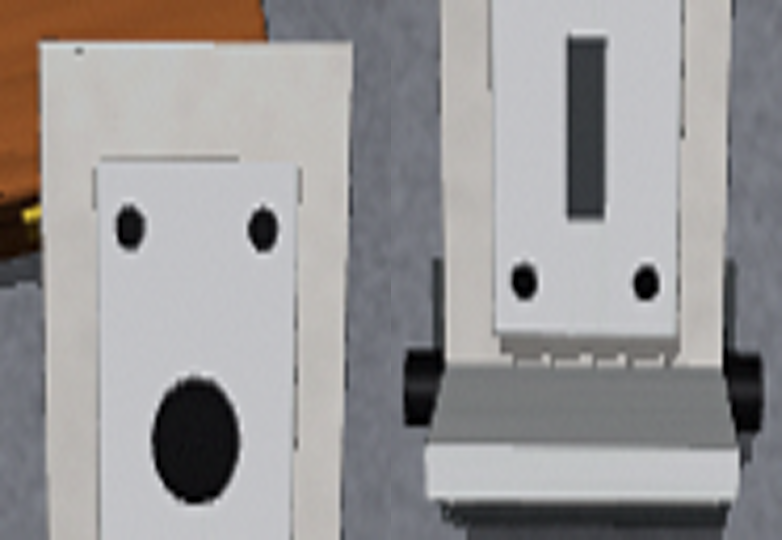

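```bash
cat > fit.py <<'E'
from h import *
from scipy.optimize import least_squares
f=np.load("pics/w1.npy",allow_pickle=True).item()
L=lambda X,Y:(212+X/4.2-.4,70+Y/6-.4)
Q=lambda X,Y:(212+(X-391)/4.2-.4,160+Y/6-.4)
obs=np.array([L(39,42),L(352,42),L(97,162),L(298,164),Q(494,332),Q(677,334),Q(445,364),Q(724,364),Q(427,445),Q(742,445)])
def model(v):
    o,yaw,xs,px,py,pw=v[:3],v[3],v[4],v[5],v[6],np.radians(v[7])
    c,s=np.cos(pw),np.sin(pw)
    pl=[(px+c*a-s*b,py+s*a+c*b,.018) for a,b in((.075,.029),(.075,-.029),(-.075,.029),(-.075,-.029))]
    P=np.array([(.205,.046,0),(.205,-.046,0),*pl,(xs,.046,0),(xs,-.046,0),(xs,.046,.052),(xs,-.046,.052)])
    return frame(yaw).apply(P)+o
r=least_squares(lambda v:(proj(f,model(v))-obs).ravel(),[.48,.06,.04,-9,.01,.1,0,0],x_scale=[.01]*3+[1]+[.01]*3+[1])
if __name__=="__main__":
    print(np.round(r.x,4)); print(np.round(r.fun.reshape(-1,2),1).tolist())
    c=np.linalg.inv(r.jac.T@r.jac); print(np.round(np.sqrt(np.diag(c))*.5,4))
E
python3 fit.py
```

```text
[ 4.8770e-01  5.7200e-02  2.5400e-02 -9.0552e+00  1.7500e-02  1.0550e-01
 -5.0000e-04 -2.3900e-01]
[[-0.0, -0.1], [-0.1, 0.1], [-0.2, -0.1], [0.2, -0.1], [0.0, 0.1], [-0.0, 0.1], [0.5, -0.5], [-0.2, -0.3], [0.2, 0.2], [-0.3, 0.4]]
[0.0007 0.0003 0.0011 0.1514 0.0008 0.0006 0.0004 0.2651]
```

```bash
cat >> h.py <<'E'
O=np.array([.4877,.0572,.0254]); YAW=-9.06; B=frame(YAW)
def bed(x,y,z): return O+B.apply([x,y,z])
def where():
    s=env.read_state(); return B.inv().apply(np.array(s["position"])-O)
def force(): return B.inv().apply(np.array(env.read_state()["force"]))
def say(m): print(m,"bed mm",np.round(where()*1e3,1),"F",np.round(force(),1),"t",round(env.read_state()["clock"],1),"op",round(env.read_state()["opening"],3))
E
python3 - <<'E'
from h import *
t=tool(YAW,24,True)
env.gripper_to(.8)
env.goto(bed(.1055,0,.06),t); say("above")
env.move_straight(bed(.1055,0,.022),t,rate=.08)
h=env.move_straight(bed(.1055,0,-.004),rate=.02,force_limit=3); say(("probe",h))
z=where()[2]
env.move_straight(bed(.1055,0,z+.004),rate=.03); say("up")
env.gripper_to(.5,12); say("grip")
h=env.move_straight(bed(.1055-.022,0,z+.004),rate=.02,force_limit=7); say(("slide",h))
f=env.grab_frame("wrist"); np.save("pics/w2.npy",f,allow_pickle=True)
cv2.imwrite("pics/w2.png",cv2.resize(f["image"][60:300,130:400],None,fx=2.4,fy=2.4))
E
```

```text
above bed mm [106.6   0.   60.5] F [0.5 0.  0. ] t 4.6 op 0.802Traceback (most recent call last):
  File "<stdin>", line 5, in <module>
workcell.Unreachable: the arm cannot follow that straight line within its joint ranges
```

```bash
python3 - <<'E'
from h import *
print(np.round(env.read_state()["joint_positions"],1))
for sl in(24,20,16,10,0):
  for fl in(1,0):
    for x in(.06,.1055):
      print(sl,fl,x,[None if (q:=env.inverse_kinematics(bed(x,0,z),tool(YAW,sl,fl))) is None else np.round(q).astype(int).tolist() for z in(.06,.03,.004)])
E
```

```text
[ 18.   11.8 -51.   63.  -12.    2.5]
24 1 0.06 [None, None, None]
24 1 0.1055 [[18, 12, -51, 63, -12, 2], None, None]
24 0 0.06 [None, None, None]
24 0 0.1055 [[18, 12, -51, 63, -12, 2], None, None]
20 1 0.06 [[24, 11, -52, 48, -15, 12], None, None]
20 1 0.1055 [[25, 13, -42, 33, -21, 27], [22, 16, -45, 42, -15, 19], [16, 19, -49, 63, -9, 4]]
20 0 0.06 [[24, 11, -52, 48, -15, -168], None, None]
20 0 0.1055 [[25, 13, -42, 33, -21, -153], [22, 16, -45, 42, -15, -161], [16, 19, -49, 63, -9, -176]]
16 1 0.06 [[28, 13, -44, 25, -23, 31], [26, 16, -46, 31, -18, 26], [22, 19, -48, 43, -12, 17]]
16 1 0.1055 [[25, 15, -35, 19, -28, 39], [24, 18, -37, 22, -24, 37], [23, 21, -38, 26, -20, 35]]
16 0 0.06 [[28, 13, -44, 25, -23, -149], [26, 16, -46, 31, -18, -154], [22, 19, -48, 43, -12, -163]]
16 0 0.1055 [[25, 15, -35, 19, -28, -141], [24, 18, -37, 22, -24, -143], [23, 21, -38, 26, -20, -145]]
10 1 0.06 [[27, 15, -35, 11, -33, 45], [26, 18, -35, 12, -29, 45], [25, 21, -35, 13, -26, 44]]
10 1 0.1055 [[24, 17, -27, 9, -38, 50], [23, 20, -28, 10, -34, 50], [23, 23, -28, 10, -31, 50]]
10 0 0.06 [[27, 15, -35, 11, -33, -135], [26, 18, -35, 12, -29, -135], [25, 21, -35, 13, -26, -136]]
10 0 0.1055 [[24, 17, -27, 9, -38, -130], [23, 20, -28, 10, -34, -130], [23, 23, -28, 10, -31, -130]]
0 1 0.06 [[24, 19, -23, 0, -48, 57], [23, 22, -23, 0, -45, 58], [22, 25, -23, 0, -42, 59]]
0 1 0.1055 [[21, 21, -17, 0, -52, 60], [21, 24, -17, 0, -49, 60], [20, 26, -17, 0, -47, 61]]
0 0 0.06 [[24, 19, -23, 0, -48, -123], [23, 22, -23, 0, -45, -122], [22, 25, -23, 0, -42, -121]]
0 0 0.1055 [[21, 21, -17, 0, -52, -120], [21, 24, -17, 0, -49, -120], [20, 26, -17, 0, -47, -119]]
```

```bash
sed -i 's/^O=/SL=12.\nO=/' h.py; python3 - <<'E'
from h import *
t=tool(YAW,SL,True)
for x in(.06,.1,.13): print(x,[None if (q:=env.inverse_kinematics(bed(x,0,z),t)) is None else np.round(q).astype(int).tolist() for z in(.09,.05,.0)])
env.goto(bed(.1055,0,.06),t); env.dwell(.1); say("above")
env.move_straight(bed(.1055,0,.022),rate=.08)
h=env.move_straight(bed(.1055,0,-.005),rate=.02,force_limit=3); say(("probe",h))
if not h: raise SystemExit
z=where()[2]
env.move_straight(bed(.1055,0,z+.003),rate=.03); say("up")
env.gripper_to(.5,12); say("grip")
h=env.move_straight(bed(.1055-.022,0,z+.003),rate=.02,force_limit=7); say(("slide",h))
f=env.grab_frame("wrist"); np.save("pics/w2.npy",f,allow_pickle=True)
cv2.imwrite("pics/w2.png",cv2.resize(f["image"][60:300,130:400],None,fx=2.4,fy=2.4))
E
```

```text
0.06 [[29, 11, -36, 13, -34, 42], [27, 15, -38, 15, -28, 41], [25, 21, -39, 19, -21, 39]]
0.1 [[26, 13, -30, 11, -38, 47], [25, 17, -31, 12, -33, 46], [23, 22, -32, 14, -27, 45]]
0.13 [[24, 14, -25, 10, -41, 50], [23, 18, -26, 11, -36, 50], [22, 23, -27, 12, -30, 49]]
above bed mm [105.4  -0.2  60.7] F [ 0.2 -0.3  0.3] t 5.6 op 0.801
('probe', True) bed mm [105.5  -0.    7.2] F [-0.  -0.4  3.9] t 7.0 op 0.803
up bed mm [105.5  -0.   10.1] F [ 0.3 -0.9  0. ] t 7.3 op 0.801
grip bed mm [ 1.053e+02 -1.000e-01  1.000e+01] F [-0.5  0.3 -1.2] t 7.7 op 0.666
('slide', True) bed mm [93.3  0.1 10. ] F [2.6 0.2 0.9] t 8.4 op 0.665
```

View pics/w2.png

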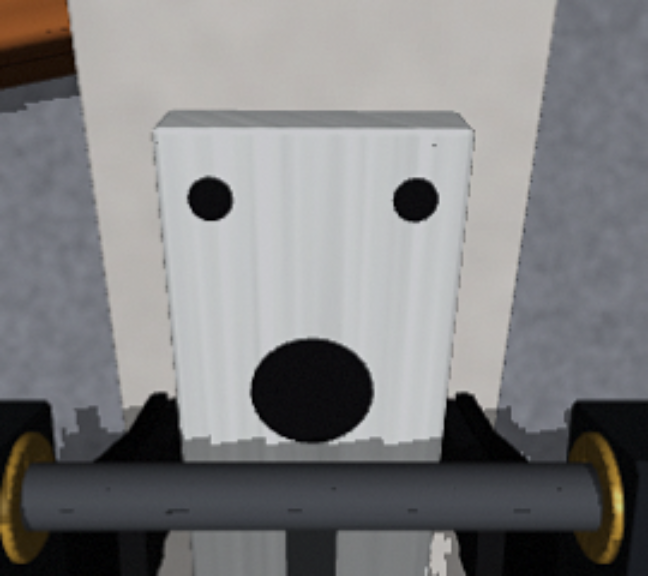

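Plate_low is held square and looks centred, with its far corners at (155,125) and (472,125) in the crop. I'll push once more to confirm it is home, then release and look at the stop gap.

```bash
python3 - <<'E'
from h import *
t=tool(YAW,SL,True)
w=where(); h=env.move_straight(bed(w[0]-.006,0,w[2]),rate=.01,force_limit=6); say(("push",h)); 
env.gripper_to(.8); say("rel")
w=where(); env.move_straight(bed(w[0],0,w[2]+.07),rate=.15)
p=np.array([.56,.043,.08])+B.apply([0,0,.22])
env.goto(p+[.0,0,-.02],tool(YAW,18,True)); env.dwell(.15)
f=env.grab_frame("wrist"); np.save("pics/w3.npy",f,allow_pickle=True); 
for t in("plate_up","sheet"): print(t,[(np.round(d["xyz"],3).tolist(),round(d["score"],2)) for d in env.search_frame(f,t)])
im=f["image"];print(proj(f,[bed(.205,.046,0),bed(0,-.046,0),bed(.0175,-.046,.052)]),env.read_state()["clock"])
c=proj(f,[bed(.1,0,0)])[0].astype(int)
a=[cv2.resize(im[y:y+90,c[0]-46:c[0]+47],None,fx=4.2,fy=6,interpolation=cv2.INTER_CUBIC) for y in(c[1]-85,c[1]+5)]
print(c); cv2.imwrite("pics/c3.png",np.hstack(a))
E
```

```text
('push', True) bed mm [93.3  0.2 10. ] F [ 1.4 -0.8  2.3] t 8.7 op 0.663
rel bed mm [93.2  0.2  9.7] F [0.5 0.1 0.7] t 9.2 op 0.804
plate_up [([0.469, -0.276, 0.02], 0.75)]
sheet [([0.614, 0.261, 0.028], 0.86)]
[[214.07949356  41.15287622]
 [290.66049222 211.97352792]
 [295.68879247 216.65875348]] 10.7667
[256 137]
```

View pics/c3.png

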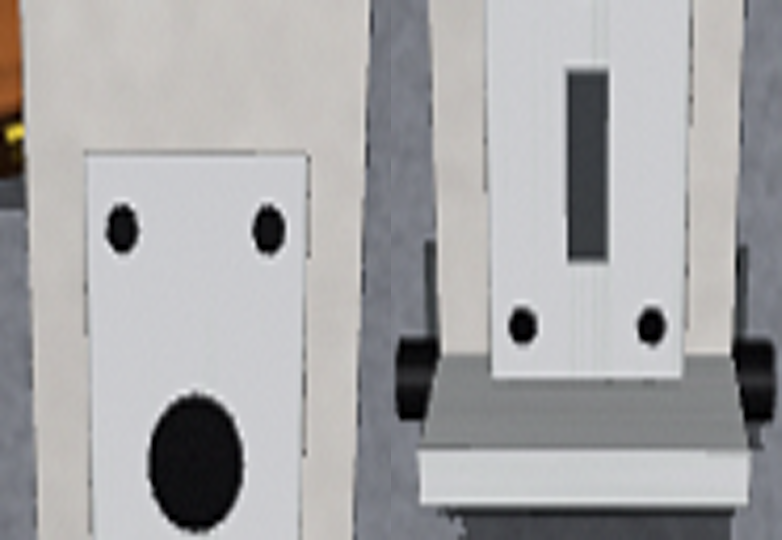

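Plate_low now sits at the stop, with its lower edge hidden against the wall face at Y≈377. The side gaps are equal, about 60/61 px at the top and 53/52 px at the bottom. Next I'll refine the bed frame from both views and find the sheet and plate_up.

```bash
cat >> h.py <<'E'
def rect(f,thing,z,near):
    best=None
    for d in env.trace(f,thing):
        m=d["mask"].astype(np.uint8)
        cs=max(cv2.findContours(m,cv2.RETR_EXTERNAL,cv2.CHAIN_APPROX_NONE)[0],key=cv2.contourArea).reshape(-1,2)
        P=onplane(f,cs,[0,0,z])[:,:2]
        (c,s,a)=cv2.minAreaRect((P*1000).astype(np.float32))
        if s[0]<s[1]: s=s[::-1]; a+=90
        a=(a+90)%180-90
        r=(np.round(np.array(c)/1000,4),np.round(s,1),round(a,1),round(d["score"],2))
        if np.hypot(*(r[0]-near))<.06: return r
        print("skip",r)
E
cat > fit2.py <<'E'
from fit import *
f3=np.load("pics/w3.npy",allow_pickle=True).item()
L=lambda X,Y:(210+X/4.2-.4,52+Y/6-.4)
Q=lambda X,Y:(210+(X-391)/4.2-.4,142+Y/6-.4)
obs3=np.array([L(86,154),L(307,154),Q(491,377),Q(684,377),Q(438,353),Q(737,354),Q(420,448),Q(749,448)])
def res(v):
    u=np.array(v[:8]); u[5]=v[4]+.075; u[6]=v[8]; u[7]=v[9]
    return np.r_[(proj(f,model(v[:8]))-obs).ravel(),(proj(f3,model(u)[2:])-obs3).ravel()]
r2=least_squares(res,list(r.x)+[0,0],x_scale=[.01]*3+[1]+[.01]*3+[1,.01,1])
print(np.round(r2.x,4)); print(np.round(r2.fun.reshape(-1,2),1).tolist())
E
python3 fit2.py; python3 - <<'E'
from h import *
t=env.grab_frame("top"); w=env.grab_frame("wrist")
for f in(t,w): print(rect(f,"plate_up",.018,[.465,-.285]),rect(f,"sheet",.031,[.612,.262]))
E
```

```text
[ 4.873e-01  5.750e-02  2.610e-02 -9.109e+00  1.830e-02  1.057e-01
 -6.000e-04 -1.895e-01 -3.000e-04 -5.280e-02]
[[-0.1, -0.1], [-0.0, 0.1], [-0.3, -0.2], [0.3, -0.2], [-0.0, 0.3], [0.0, 0.2], [0.3, -0.7], [-0.2, -0.5], [-0.1, -0.1], [-0.3, 0.2], [-0.5, 0.2], [0.4, 0.4], [0.1, 0.6], [-0.0, 0.6], [0.7, -0.8], [-0.9, -0.9], [-0.1, 0.2], [0.8, 0.2]]
(array([ 0.4636, -0.287 ]), array([153.6,  62.7]), -17.8, 0.62) (array([0.6099, 0.2649]), array([149.8,  64.5]), -0.1, 0.76)
(array([ 0.4736, -0.2707]), array([141.2,  42.8]), -11.5, 0.77) (array([0.6113, 0.262 ]), array([151.1,  67.5]), 1.7, 0.85)
```

```bash
sed -i 's/^O=.*/O=np.array([.4873,.0575,.0261]); YAW=-9.11; B=frame(YAW)/' h.py
python3 - <<'E'
from h import *
env.gripper_to(1.0)
env.goto([.50,.263,.22],tool(1,0,True)); env.dwell(.1)
f=env.grab_frame("wrist"); r=rect(f,"sheet",.031,[.611,.263]); print(r)
im=f["image"].copy()
c,s,a=r[0],r[1],np.radians(r[2])
x=np.array([np.cos(a),np.sin(a),0]);y=np.array([-np.sin(a),np.cos(a),0]);C=np.array([*c,.031])
cor=[C+i*.075*x+j*.033*y for i,j in((1,1),(1,-1),(-1,-1),(-1,1))]
cv2.polylines(im,[np.round(proj(f,cor)).astype(np.int32)],True,(0,0,255),1)
cv2.imwrite("pics/s1.png",im)
t=tool(r[2],SL-24,True); n=np.array(Rm(t).as_matrix()[:,1])
for h in(.1,.017): print(env.inverse_kinematics([*c,h],t))
print(env.read_state()["clock"])
E
```

```text
skip (array([0.4477, 0.4872]), array([68.4, 28.4]), -87.8, 0.88)
(array([0.61  , 0.2638]), array([144.9,  66.5]), 1.4, 0.59)
[ 34.1582041   37.12016067   9.6499675   -6.7640366  -72.77799981
  59.8263687 ]
[ 34.1470072   41.89286032   5.8450252   -7.17208158 -64.26457558
  60.95376283]
12.7667
```

View pics/s1.png

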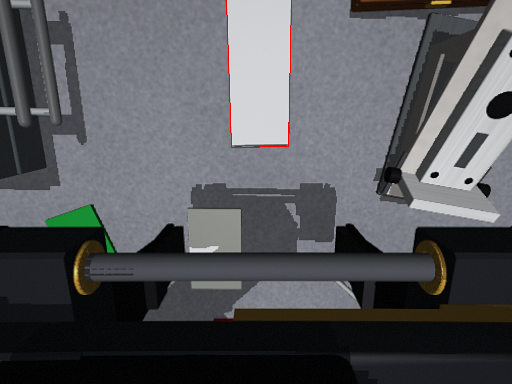

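The outline matches the sheet: near end at row ≈146, sides at columns 230–290. Both slides of the outline fit to within 2 px. Now I'll grasp it and carry it to the rack.

```bash
python3 - <<'E'
from h import *
C=np.array([.6115,.2638,.028]); yaw=1.2; t=tool(yaw,SL-24,True)
ax=Rm(t).as_matrix()[:,1]; d=.011
g=C+d*ax
env.goto(g-.07*ax,t); env.dwell(.1)
h=env.move_straight(g,rate=.08,force_limit=6); print("down",h)
s=env.read_state(); print(np.round(np.array(s["position"])-g,4))
env.gripper_to(.6,20); s=env.read_state(); print("op mm",s["opening"]*87,np.round(s["force"],1))
env.move_straight(g+[0,0,.09],rate=.15); s=env.read_state(); print("lift",s["opening"]*87,np.round(s["force"],1),s["clock"])
v=frame(0,0).apply(R.from_euler('z',-yaw,degrees=True).apply(d*ax)); np.save("v.npy",v); print(v)
tb=tool(YAW,SL,True)
env.goto(bed(.104+v[0],0+v[1],.021+v[2]+.06),tb); env.dwell(.15); say("above bed")
f=env.grab_frame("wrist"); cv2.imwrite("pics/s2.png",f["image"])
f=env.grab_frame("side"); cv2.imwrite("pics/s2s.png",cv2.resize(f["image"][110:230,190:350],None,fx=3.5,fy=3.5))
E
```

```text
down False
[0.0006 0.0002 0.0006]
op mm 65.58879472291358 [-0.3  0.1  1.1]
lift 65.46695795612246 [-0.9  0.7 -2.4] 15.925
[-2.28702860e-03  5.25902090e-18 -1.07596236e-02]
above bed bed mm [102.7   1.5  69.5] F [-0.3  0.  -1.3] t 17.0 op 0.753
```

View pics/s2.png

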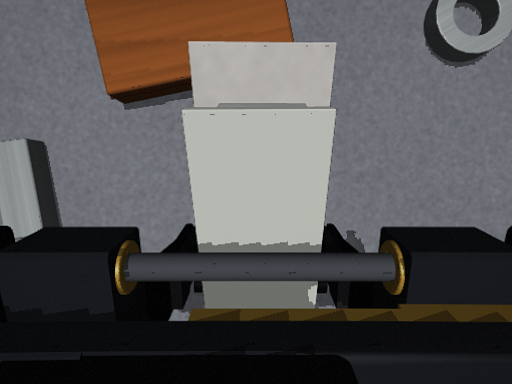

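The sheet is held level with its far end at (182–335, 108), lined up with the bed. Now I'll set it down by feel, push it to the stop and release.

```bash
python3 - <<'E'
from h import *
v=np.load("v.npy"); X=.104+v[0]; Z=.021+v[2]
env.move_straight(bed(X,0,Z+.02),tool(YAW,SL,True),rate=.1); env.dwell(.1); say("pre")
h=env.move_straight(bed(X,0,Z-.006),rate=.015,force_limit=2.5); env.dwell(.1); say(("down",h)); 
if not h: raise SystemExit
w=where(); f0=force()
h=env.move_straight(bed(w[0]-.025,0,w[2]+.0003),rate=.012,force_limit=6); say(("push",h)); env.dwell(.15); say("held"); print(np.round(force()-f0,1))
f=env.grab_frame("wrist"); cv2.imwrite("pics/s3.png",f["image"]); np.save("pics/s3.npy",f,allow_pickle=True)
E
```

```text
pre bed mm [102.2   0.3  30.7] F [-1.1  0.8 -0.9] t 17.7 op 0.75
('down', True) bed mm [101.6  -0.   14.6] F [ 1.8 -0.1  4.6] t 18.9 op 0.755
('push', True) bed mm [91.8  0.3 14.6] F [ 0.4 -0.6  1.2] t 19.9 op 0.758
held bed mm [91.8  0.3 14.6] F [ 0.4 -1.1  0.1] t 20.1 op 0.757
[-1.4 -1.1 -4.5]
```

```bash
python3 - <<'E'
from h import *
for k in range(2):
    w=where(); h=env.move_straight(bed(w[0]-.008,0,w[2]),rate=.008,force_limit=5.5); say(("push",h))
f=env.grab_frame("wrist"); cv2.imwrite("pics/s3.png",f["image"])
g=env.grab_frame("top"); u=proj(g,[bed(.09,0,.02)])[0].astype(int)
cv2.imwrite("pics/s3t.png",cv2.resize(g["image"][u[1]-40:u[1]+40,u[0]-40:u[0]+40],None,fx=6,fy=6))
E
```

```text
('push', True) bed mm [91.8  0.8 14.8] F [ 2.1 -1.3 -1.1] t 20.6 op 0.755
('push', True) bed mm [91.9  0.9 14.8] F [ 2.  -0.8 -0.6] t 21.0 op 0.754
```

```bash
python3 - <<'E'
from h import *
env.move_straight(bed(.0945,0,.0148),rate=.02); env.dwell(.1); say("back")
h=env.move_straight(bed(.086,0,.0148),rate=.01,force_limit=6); say(("push",h))
env.gripper_to(.84); say("rel")
w=where(); env.move_straight(bed(w[0],w[1],.10),rate=.12)
p=np.array([.56,.043,.06])+B.apply([0,0,.22])
env.goto(p,tool(YAW,18,True)); env.dwell(.15)
f=env.grab_frame("wrist"); np.save("pics/w4.npy",f,allow_pickle=True); im=f["image"]
c=proj(f,[bed(.1,0,0)])[0].astype(int); print(c,env.read_state()["clock"])
a=[cv2.resize(im[y:y+90,c[0]-46:c[0]+47],None,fx=4.2,fy=6,interpolation=cv2.INTER_CUBIC) for y in(c[1]-85,c[1]+5)]
cv2.imwrite("pics/c4.png",np.hstack(a))
E
```

```text
back bed mm [93.7 -0.5 14.7] F [-1.  -0.3  0.5] t 21.5 op 0.755
('push', True) bed mm [91.9  0.5 14.9] F [ 2.5 -0.7  0.4] t 22.0 op 0.756
rel bed mm [90.7 -0.  14.4] F [0.  0.1 0.2] t 22.5 op 0.84
[256 137] 24.1083
```

View pics/c4.png

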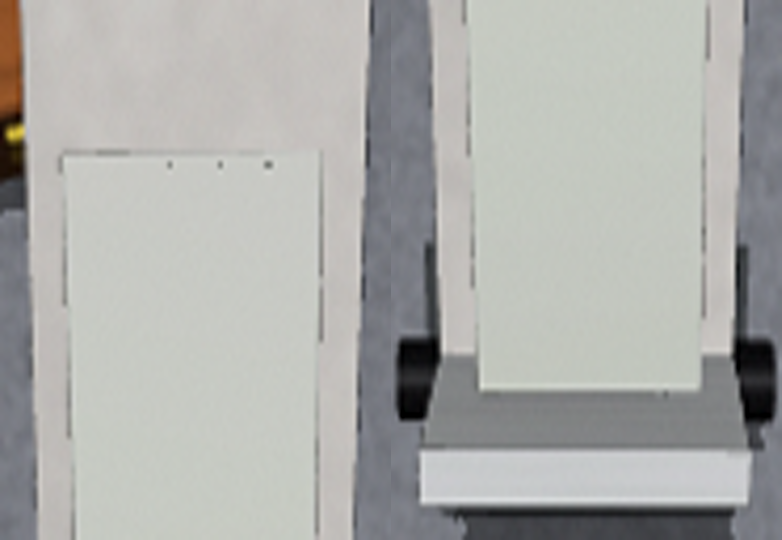

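The sheet lies at the stop. Gaps to the bed edges are 39/46 px at the top and 39/35 px at the bottom, which means about 0.5° of yaw and under 1 mm off centre. That's acceptable. Next is plate_up.

```bash
python3 - <<'E'
from h import *
env.gripper_to(1.0)
yaw=-17.8; a=np.radians(yaw); c0=np.array([.4636,-.287]); u=np.array([np.cos(a),np.sin(a)])
env.goto([*(c0-.1*u),.26],tool(yaw,0,True)); env.dwell(.15)
f=env.grab_frame("wrist"); r=rect(f,"plate_up",.018,c0); print(r)
im=f["image"].copy()
for (cc,aa,col) in((r[0],r[2],(0,0,255)),(c0,yaw,(0,200,0))):
    a=np.radians(aa);x=np.array([np.cos(a),np.sin(a),0]);y=np.array([-np.sin(a),np.cos(a),0]);C=np.array([*cc,.018])
    cor=[C+i*.075*x+j*.029*y for i,j in((1,1),(1,-1),(-1,-1),(-1,1))]
    cv2.polylines(im,[np.round(proj(f,cor)*4).astype(np.int32)],True,col,1,shift=2)
cv2.imwrite("pics/p1.png",cv2.resize(im[0:260,130:390],None,fx=2.3,fy=2.3,interpolation=cv2.INTER_CUBIC)); print(env.read_state()["clock"])
t=tool(r[2],SL-24,True); print(env.inverse_kinematics([*r[0],.004],t),env.inverse_kinematics([*r[0],.1],t))
E
```

```text
(array([ 0.4649, -0.2923]), array([151.1,  58.3]), -16.2, 0.8)
26.2
[-15.34546248  34.32560219 -15.63927217  -0.22535201 -52.03404463
  89.30276895] [-15.34543549  27.33096072 -11.11084647  -0.1984276  -63.55703378
  89.25246853]
```

View pics/p1.png

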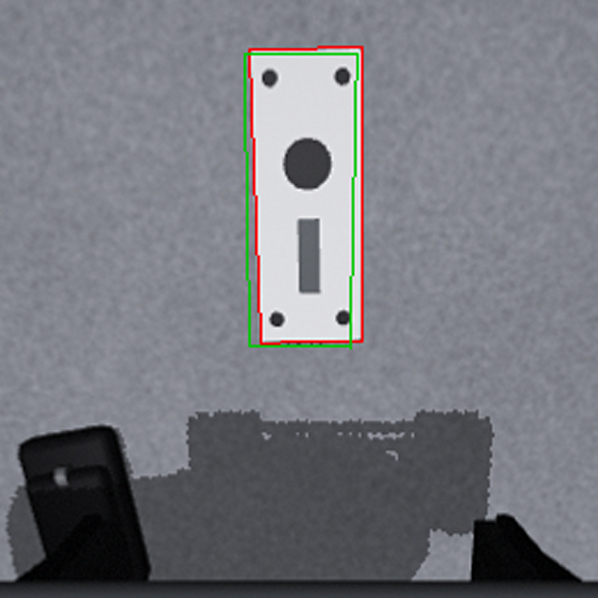

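The red outline, from the close look, fits the plate (249–362, 47–342). I'll grasp with it.

```bash
python3 - <<'E'
from h import *
yaw=-16.2; c=np.array([.4649,-.2923]); t=tool(yaw,SL-24,True)
ax=Rm(t).as_matrix()[:,1]
g0=np.array([*c,0])
env.goto(g0+[0,0,.07],t); env.dwell(.1)
env.move_straight(g0+[0,0,.02],rate=.1)
h=env.move_straight(g0+[0,0,-.004],rate=.02,force_limit=3); s=env.read_state(); zc=s["position"][2]; print("table",h,zc,np.round(s["force"],1))
g=g0+[0,0,max(zc,.001)+.004]
env.move_straight(g,rate=.03); print(np.round(env.read_state()["position"]-g,4))
env.gripper_to(.5,35); s=env.read_state(); print("op mm",s["opening"]*87,np.round(s["force"],1))
env.move_straight(g+[0,0,.12],rate=.15); s=env.read_state(); print("lift",s["opening"]*87,np.round(s["force"],1),s["clock"])
tb=tool(YAW,SL,True)
print(np.round(env.inverse_kinematics(bed(.104,0,.12),tb)),np.round(s["joint_positions"]))
env.goto(bed(.104,0,.12),tb); env.dwell(.2); say("above bed")
f=env.grab_frame("wrist"); cv2.imwrite("pics/p2.png",f["image"])
E
```

```text
table True 0.0021965005659358647 [0.3 0.2 4.2]
[ 0.  0. -0.]
op mm 57.28612261621695 [ 0.5 -0.7  0.2]
lift 57.79192284791744 [-0.1 -0.5 -5.4] 30.5583
[ 27.  10. -28.  10. -42.  47.] [-15.  26. -10.  -0. -67.  89.]
above bed bed mm [104.1  -1.  119.5] F [-2.4  0.1 -4.1] t 32.1 op 0.66
```

View pics/p2.png

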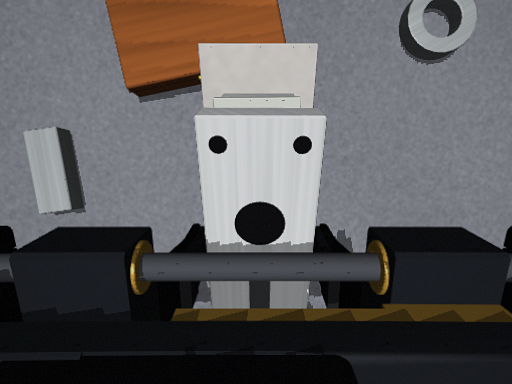

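The plate is held well, with its far end at (195–325, 115), in line with the bed. Setting it down and pushing home.

```bash
python3 - <<'E'
from h import *
X=.101; Z=.0346
env.move_straight(bed(X,0,Z+.02),tool(YAW,SL,True),rate=.1); env.dwell(.15); say("pre")
h=env.move_straight(bed(X,0,Z-.006),rate=.012,force_limit=2.5); env.dwell(.1); say(("down",h)); 
if not h: raise SystemExit
z=where()[2]
h=env.move_straight(bed(X-.02,0,z+.0003),rate=.01,force_limit=6); say(("push",h))
h=env.move_straight(bed(X-.02,0,z+.0003),rate=.01,force_limit=6); say(("push again",h))
f=env.grab_frame("wrist"); cv2.imwrite("pics/p3.png",f["image"])
E
```

```text
pre bed mm [101.6   0.3  55.3] F [-1.5 -0.1 -4.7] t 33.1 op 0.665
('down', True) bed mm [101.    0.   34.3] F [1.8 0.2 4.9] t 34.7 op 0.658
('push', True) bed mm [94.4  0.2 34.2] F [ 2.  -0.4  1.9] t 35.5 op 0.661
('push again', True) bed mm [94.4  0.3 34.3] F [ 0.8 -0.3  2.1] t 36.0 op 0.661
```

```bash
python3 - <<'E'
from h import *
env.gripper_to(.8); say("rel")
w=where(); env.move_straight(bed(w[0],w[1],.12),rate=.12)
p=np.array([.56,.043,.06])+B.apply([0,0,.22])
env.goto(p,tool(YAW,18,True)); env.dwell(.15)
f=env.grab_frame("wrist"); np.save("pics/w5.npy",f,allow_pickle=True); im=f["image"]
c=proj(f,[bed(.1,0,0)])[0].astype(int); print(c,env.read_state()["clock"])
a=[cv2.resize(im[y:y+90,c[0]-46:c[0]+47],None,fx=4.2,fy=6,interpolation=cv2.INTER_CUBIC) for y in(c[1]-85,c[1]+5)]
cv2.imwrite("pics/c5.png",np.hstack(a))
E
```

```text
rel bed mm [94.5  0.2 34.2] F [-0.1  0.2  0.2] t 36.6 op 0.799
[256 137] 38.1333
```

View pics/c5.png

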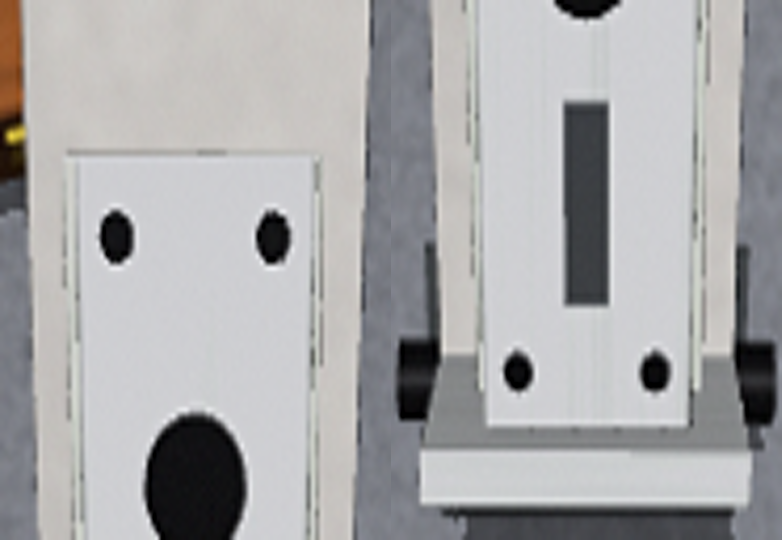

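The upper plate's lower edge (Y≈427) sits where the wall face should be at that height. The sheet shows evenly on both sides and everything is square, so I'm handing it in.

```bash
python3 - <<'E'
from h import *
f=env.grab_frame("top")
for t in("short_sheet","ring_gauge","caliper","gauge_case"): print(t,[np.round(d["xyz"],3).tolist() for d in env.search_frame(f,t)][:1])
env.close_job()
E
```

```text
short_sheet [[0.404, 0.317, 0.031]]
ring_gauge [[0.704, -0.173, 0.019]]
caliper [[0.712, -0.407, 0.006]]
gauge_case [[0.734, 0.086, 0.034]]
the job is handed in; nothing more can be done
```

The stack is built and handed in at about 38 s of the 72 s allowed: lower plate, full-length sheet and second plate, all against the stop and released. I slid the lower plate about 12 mm down to the stop. The sheet and then the second plate were set down by feel and pushed home with a 6 N limit. Repeat pushes stopped at the same place each time.

**Last checks:**
- **Position:** in the close-up pictures the lower ends look flush at the stop. The parts are centred to within about 1 mm, and the sheet is turned by about 0.5°.
- **Flatness:** the second plate met the sheet within 0.3 mm of the height expected for flat contact.
- **Bystanders:** the short sheet, ring gauge, calliper and gauge case were found within about 4 mm of where they began, which is the network's accuracy.

**What disagreed or went wrong:**
- **Bed height:** the bed felt about 4.5 mm higher than the pictures suggested, so I relied on touch for heights.
- **Tool angle:** the wrist could not point the tool square to the bed, so one planned move was refused before anything moved. I worked with the tool tilted 12° instead.
- **Push force:** the force reading fell to 0.4–2.5 N once each push had stopped, so only the trigger limit shows the 6 N, not a held force.

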